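# Unpile the work cases into their bench trays

## Robot

A 7-joint arm with a two-finger parallel gripper is mounted at the origin on the work surface. World frame = base frame: x ahead of the robot, y to its left, z up, the work surface at z = 0. Lengths are in mm, angles in rad, forces in N, time in s.
With the tool pointing down it reaches from about 400 to 850 mm from the base axis. Payload 4.5 kg.
Tool frame: the origin (TCP) lies midway between the tips of the shut fingers; the grasp point (between the pads) lies 19 mm behind it; z points along the fingers, y is the line along which they close (so a half turn about z gives the same grasp; the last joint's range is limited). The gripper opens to 85 mm and grips with 20 to 120 N. Pads are 22 mm wide; open, the fingers measure 114 mm over their backs; the gripper's body (76 mm by 85 mm) begins 54 mm behind the grasp point. The pads swing forward as they close: fully open they stand 13 mm farther back than shut.
Start: joints at [0.034, 0.689, -0.195, 1.565, 0.157, 0.902, -0.215], TCP at [625.026, 0.026, 198.417] pointing down, gripper open.
Joint ranges: [-3.01, 3.01], [-0.46, 2.08], [-1.47, 1.51], [0.13, 2.56], [-1, 4.14], [0.04, 2.09], [-2.66, 2.66]. Speed limits (rad/s): [2.57, 2.57, 3.14, 3.14, 3.14, 3.14, 3.14].

## Interface

Orientations are given as a unit quaternion [x, y, z, w].
In Python, from cell import bot, read_camera, nets gives the robot as it stands. The module is installed in compiled form; this text tells all that it offers.
- The arm moves only by the tool jog_arm, never from a script. Its argument "series" is a list of rows, each a list of 7 numbers: the finger opening in m, from 0 to 0.0854, then the shift along the world's x, y, z in m, then the turn, a rotation vector about the world's x, y, z in degrees. A call has 1 to 5 rows; each row shifts and turns the commanded pose from where the row before left it; what a row does not reach is not made up. A row lasts 1/12 s, in which the tool goes at most 41.7 mm and 7.16 degrees, less where a joint would pass 70% of its speed; a pose out of reach is approached as far as the arm can. A call is refused whole if a number of a shift passes 0.0417 or a number of a turn 7.16, either way. A call with a gripper value outside its range is refused whole. The fingers move at their own pace and stop on an object; "force" is the grip in N (left out, the last holds). Time passes only in rows, so rows that do not move let the fingers close. It gives the time, the measured TCP pose, the force, the opening and the grip force at its end, in the units of the state.
- bot.state(): the state, without advancing time (a new reading comes with each control period).
- read_camera(name): name is "scene" or "side" or "wrist"; returns a dict with "image" (384x512x3 uint8, blue, green, red), "camera_matrix" (3x3 intrinsics, pixels), "k1" (the pictures are not rectified: a ray, as slopes to the right and down, at radius r is drawn at 1 + k1 r^2 times it, then the intrinsics apply), "world_from_camera" (4x4, takes a point from camera to world coordinates); the wrist camera has in their place "mount" (4x4, takes a point from camera to tool coordinates, whose origin is the TCP and whose axes are the flange's). Camera axes: x right, y up, looking along -z (the intrinsics and any distortion apply to the point x, -y, -z); pixel columns grow to the right and rows downward; lengths in mm; the calibration is good to about 2 mm. A picture is of the moment at which its call begins: read the wrist's pose just before it. There is no depth.
- bot.sign_off(): hands the job in; it is judged then, once.
Trained networks look in the newest picture that a camera, given by its name, has taken for a name from the list of things; names that differ only in an ending like _2 or _b are one class to them, and where a whole thing is asked for, a point or a joint stands for the part that bears it (a point fixed in the world has none). Each returns a list of dicts, best first, with "score" (0 to 1); they miss things now and then, are a little off and sometimes report something else, mostly with a low value. They report only what shows in the picture. A call takes as long as a camera call. They do not tell look-alikes from the thing itself.
- nets.look_for(camera, thing): "rect" ([left, top, right, bottom] as shares, 0 to 1, of the picture: columns of its width, rows of its height, round what is visible of it).
- nets.mark_of(camera, thing): "location" ([column, row] as shares, 0 to 1, of the picture: columns of its width, rows of its height: a listed point, or the origin of a listed thing).
The state is a dict: "time": time; "qpos": joint angles; "joint_vel": joint speeds; "joint_torque": joint torques, N m; "tool_pos": TCP position; "tcp_rot": TCP orientation; "force": force on the tool from outside, world axes, zero at the start; "moment": the same for the moment, N m; "finger_gap": finger opening in mm; "gripper_force": force on a finger pad.
Only numpy, scipy, OpenCV 4.12 (cv2) and the standard library are available. Lean on these libraries where they do the work, as an engineer would, in place of code of your own. Each camera call takes 0.05 s, during which the arm holds its last target. There are 200 camera calls.

## Task

The four closed work cases have been piled up in two stacks. Take the stacks apart and set each case down, without dropping it, lying flat and right way up inside the wooden tray that matches its own shape and size. Do not knock over or push away the little amber vial and the little white jar standing among them.

Things in the scene. Friction and masses are not known exactly. Their poses are not given: they have to be found in the camera images.
- oblong_case: Grey oblong closed case with a black panel on its lid, 50 (x) by 100 (y) by 36 mm high, loose; always the bottom of a stack, one small case on it. Grip it across the 50 mm. Stands on the bench at the start. Origin: centre of its underside; z up.
- large_round_case: Large round aluminium tin, 64 mm diameter, 36 mm high, loose; always the bottom of the other stack, the other small case on it. Stands on the bench at the start. Origin: centre of its underside; z up.
- small_round_case: Small round aluminium tin, 44 mm diameter, 36 mm high, loose; at the start it lies on top of either of the two larger cases (origin 36 mm above the bench). Origin: centre of its underside; z up.
- square_case: Small square white box, 40 by 40 mm, 36 mm high, loose; at the start it lies on top of the other larger case (origin 36 mm above the bench), sides along its x and y. Origin: centre of its underside; z up.
- oblong_tray: Oblong wooden tray, 74 (x) by 124 (y) mm outside, 66 by 116 mm inside: place of the oblong case, long side along long side (either way round). All four trays are fixed to the bench, of the same light wood lined with grey felt, with a floor 4 mm thick, walls 4 mm thick and the rim 8 mm above the bench; each is 16 mm longer and wider inside than its case. Origin: centre of its underside; z up.
- large_round_tray: Large round wooden tray, 88 mm outside diameter, 80 mm inside: place of the large round tin. Floor, walls and rim as the oblong tray's. Origin: centre of its underside; z up.
- small_round_tray: Small round wooden tray, 68 mm outside diameter, 60 mm inside: place of the small round tin. Floor, walls and rim as the oblong tray's. Origin: centre of its underside; z up.
- square_tray: Square wooden tray, 64 mm outside, 56 mm inside: place of the square box. Floor, walls and rim as the oblong tray's. Origin: centre of its underside; z up.
- vial: Bystander: amber vial with black cap, 24 mm diameter, 60 mm high, standing loose among the trays; leave it standing where it is. Origin: centre of its underside; z up.
- jar: Bystander: white jar with grey cap, 29 mm diameter, 42 mm high, standing loose among the trays; leave it standing where it is. Origin: centre of its underside; z up.
Mind the look-alikes: they are no part of the job. Leave any turquoise look-alike of the square_case alone. Leave any yellow look-alike of the large_round_tray alone.

How it is judged (in metres and radians):
At the end, for the whole second after the job is handed in: Each of the four cases stands in the tray of its own shape and size: its centre within 14 mm of the tray's, its underside on the tray's floor (to 3 mm), right way up, within 0.08 rad of level, at rest and released (horizontal distance between oblong_case and oblong_tray below 0.014 m and z of oblong_case in the frame of oblong_tray between 0.001 and 0.007 m and angle between each of oblong_case, large_round_case, small_round_case, square_case's own z axis and vertical below 0.08 rad and linear speed of each of oblong_case, large_round_case, small_round_case, square_case below 0.02 m/s and angular speed of each of oblong_case, large_round_case, small_round_case, square_case below 0.2 rad/s and contact force between each of oblong_case, large_round_case, small_round_case, square_case and the fingers below 0.05 N and horizontal distance between large_round_case and large_round_tray below 0.014 m and z of large_round_case in the frame of large_round_tray between 0.001 and 0.007 m and horizontal distance between small_round_case and small_round_tray below 0.014 m and z of small_round_case in the frame of small_round_tray between 0.001 and 0.007 m and horizontal distance between square_case and square_tray below 0.014 m and z of square_case in the frame of square_tray between 0.001 and 0.007 m); the robot touches nothing.
It fails at once if a case is dropped: touching nothing while its underside is more than 25 mm above the bench ((distance of oblong_case from where it was at the start of the episode above 0.04 m and height (world z) of oblong_case above 0.025 m and contact force between oblong_case and anything else below 0.02 N) or (distance of large_round_case from where it was at the start of the episode above 0.04 m and height (world z) of large_round_case above 0.025 m and contact force between large_round_case and anything else below 0.02 N) or (distance of small_round_case from where it was at the start of the episode above 0.04 m and height (world z) of small_round_case above 0.025 m and contact force between small_round_case and anything else below 0.02 N) or (distance of square_case from where it was at the start of the episode above 0.04 m and height (world z) of square_case above 0.025 m and contact force between square_case and anything else below 0.02 N)).
It fails at once if the vial is shoved more than 30 mm or knocked over (distance of vial from where it was at the start of the episode above 0.03 m or angle between vial's own z axis and vertical above 0.5 rad).
It fails at once if the jar is shoved more than 30 mm or knocked over (distance of jar from where it was at the start of the episode above 0.03 m or angle between jar's own z axis and vertical above 0.5 rad).
It also fails if it takes over 102 s, if anything falls off the work surface, if the arm or the gripper's body presses on something with over 40 N, if the wrist force passes 120 N, or if a joint passes its speed limit or range.

## Working session

There is one attempt and no reset: what is moved stays moved. The work goes in short steps, Python scripts to look and compute and a tool call to move; the robot and the scene stay as the last step left them, time stands still between calls to the robot, and variables do not carry over. Pictures are saved under pics/ and viewed, at most 15 in all, crops included, and the job is handed in when it is done.

Besides the shell and the picture viewer there is one more tool, called after "Request:" as name(argument=value, ...) on one line, values as JSON. jog_arm: Moves the arm, as the interface text tells. Its arguments: {"type":"object","properties":{"series":{"type":"array","items":{"type":"array","items":{"type":"number"}}},"force":{"type":"number"}},"required":["series"]}

```bash
mkdir -p pics
cat > h.py <<'E'
import numpy as np, cv2
from scipy.spatial.transform import Rotation as R
from cell import bot, read_camera, nets
def cam(name):
    s=bot.state(); c=read_camera(name)
    if name=='wrist':
        T=np.eye(4); T[:3,:3]=R.from_quat(s['tcp_rot']).as_matrix(); T[:3,3]=s['tool_pos']
        c['world_from_camera']=T@np.array(c['mount'])
    return c
def ray(c,uv):
    K=np.array(c['camera_matrix']); d=np.linalg.inv(K)@[uv[0],uv[1],1]; d=d[:2]
    u=d.copy()
    for _ in range(20): u=d/(1+c['k1']*(u@u))
    T=np.array(c['world_from_camera']); v=T[:3,:3]@[u[0],-u[1],-1]
    return T[:3,3],v/np.linalg.norm(v)
def at(c,uv,z):
    o,v=ray(c,uv); return o+v*(z-o[2])/v[2]
def proj(c,p):
    T=np.linalg.inv(np.array(c['world_from_camera'])); q=T[:3,:3]@np.array(p,float)+T[:3,3]
    u=np.array([q[0],-q[1]])/-q[2]; u=u*(1+c['k1']*(u@u)); K=np.array(c['camera_matrix'])
    return (K@[u[0],u[1],1])[:2]
def tri(rays):
    A=np.zeros((3,3));b=np.zeros(3)
    for o,v in rays:
        P=np.eye(3)-np.outer(v,v);A+=P;b+=P@o
    x=np.linalg.solve(A,b); return x,[np.linalg.norm((np.eye(3)-np.outer(v,v))@(x-o)) for o,v in rays]
E
python3 - <<'E'
from h import *
np.set_printoptions(precision=1,suppress=True)
names="oblong_case large_round_case small_round_case square_case oblong_tray large_round_tray small_round_tray square_tray vial jar".split()
C={}
for n in ["scene","side","wrist"]:
    c=C[n]=cam(n); cv2.imwrite(f'pics/{n}0.png',c['image']); print(n,np.array(c['world_from_camera'])[:3,3],c['k1'])
for t in names:
    for n in C:
        for m in nets.mark_of(n,t)[:3]:
            uv=np.array(m['location'])*[512,384]
            print(t,n,round(m['score'],2),uv,at(C[n],uv,36 if t in("small_round_case","square_case") else 0)[:2])
print(bot.state())
E
```

```text
scene [1424.5  143.1  938. ] -0.13794523520281685
side [302.5 653.  725. ] 0.004569701350745502
wrist [625.   83.5 374.7] 0.016604434113344013
oblong_case scene 0.86 [277.5 182.4] [466.7  20.3]
oblong_case side 0.66 [294.3 217. ] [474.2   9.3]
oblong_case wrist 0.74 [113.8 146.3] [467.4   7. ]
large_round_case scene 0.49 [353.6 199.4] [486.6 243.2]
large_round_case side 0.69 [256.2 287.4] [488.7 245.3]
small_round_case scene 0.56 [278.5 170.5] [454.4  19.2]
small_round_case side 0.68 [299.  208.5] [463.4   8.3]
square_case scene 0.84 [392.4 194.5] [479.5 345.4]
square_case scene 0.82 [355.3 194.2] [501.4 242.8]
square_case side 0.79 [258.6 336.1] [434.6 363.5]
square_case side 0.58 [248.2 284.5] [498.3 265.2]
square_case wrist 0.51 [113.4 148.2] [481.9  12.5]
oblong_tray scene 0.83 [189.8 171.3] [ 477.8 -243.4]
oblong_tray scene 0.25 [277.9 170.6] [416.6  12.7]
oblong_tray side 0.87 [323.9 162.7] [ 458.2 -243. ]
oblong_tray wrist 0.63 [136.2 328.7] [ 465.1 -238.3]
large_round_tray scene 0.71 [108.5 212.8] [ 687.3 -412.6]
large_round_tray side 0.67 [274.7 122.4] [ 681.4 -404.9]
large_
[... 507 characters left out ...]
.5 194.8] [495.6 120.8]
vial scene 0.29 [276.2 167.6] [404.7   5.4]
vial side 0.77 [272.8 252.6] [487.3 140.7]
vial wrist 0.88 [114.3  21. ] [484.8 131.4]
jar scene 0.44 [212.8 216.1] [ 634.5 -128.2]
jar side 0.62 [258.7 171.6] [ 633.8 -131.6]
jar wrist 0.86 [266.3 260. ] [ 636.8 -134.8]
{'time': 1.65, 'qpos': array([ 0. ,  0.7, -0.2,  1.6,  0.2,  0.9, -0.2]), 'joint_vel': array([ 0.,  0., -0., -0., -0.,  0.,  0.]), 'joint_torque': array([ -0. , -54. ,  -1.3, -15.9,   0. ,   0. ,  -0. ]), 'tool_pos': array([625. ,   0. , 198.4]), 'tcp_rot': array([0.7, 0.7, 0. , 0. ]), 'force': array([-0.1,  0. , -0.7]), 'moment': array([-0., -0., -0.]), 'gripper_force': 0.0, 'finger_gap': 85.21601233572976}
```

View images.

View pics/scene0.png

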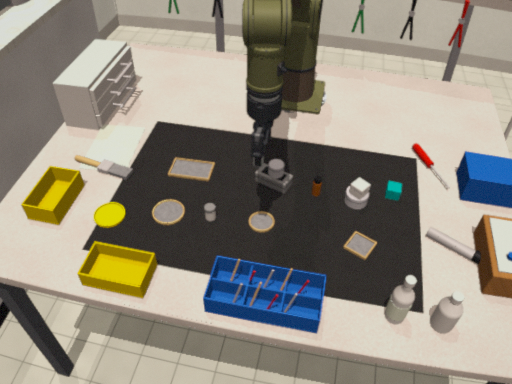

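View pics/side0.png

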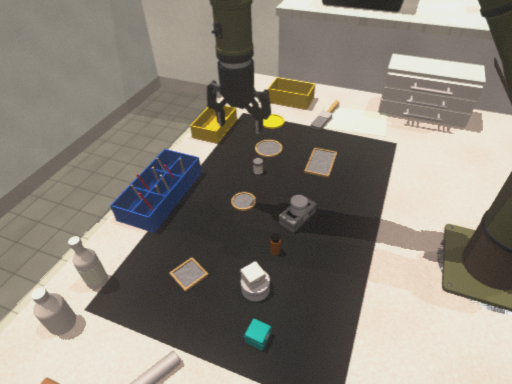

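View pics/wrist0.png

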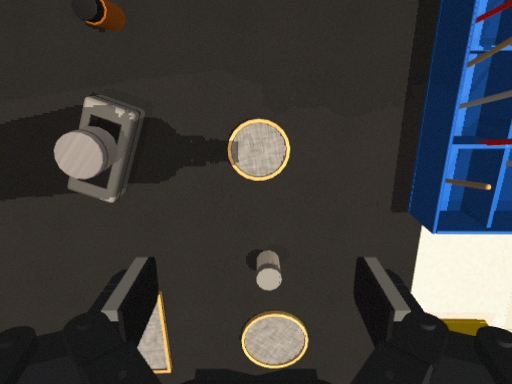

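The pictures agree with the nets. The small tin is on the oblong case near (470,10), and the white square box is on the large tin near (488,245). The vial is near (487,135) and the jar near (636,-132). The trays are near (468,-240), (645,-255), (627,0) and (645,280). Turquoise and yellow look-alikes are to be ignored. I'll take more wrist views next.

Request:
jog_arm(series=[[0.085,-0.01,0.04,0.01,0,0,0],[0.085,-0.01,0.04,0.01,0,0,0],[0.085,-0.01,0.04,0.01,0,0,0],[0.085,0,0,0,0,0,0],[0.085,0,0,0,0,0,0]])

```text
time: 2.07
tool_pos: [595.1, 122.3, 228.8]
tcp_rot: [0.705, 0.71, 0.001, -0.0]
force: [0.3, -1.0, -0.1]
finger_gap: 85.2
gripper_force: 0.0
```

```bash
cat > snap.py <<'E'
import sys,pickle
from h import *
c=cam('wrist'); cv2.imwrite(f'pics/{sys.argv[1]}.png',c['image']); pickle.dump({k:c[k] for k in('image','camera_matrix','k1','world_from_camera')},open(sys.argv[1]+'.pkl','wb'))
s=bot.state();print(s['time'],s['tool_pos'],s['qpos'])
E
python3 snap.py w1
```

```text
2.1167 [595.46474038 118.77238911 228.15406857] [-0.1649317   0.63108584 -0.18984809  1.58692988  0.13916674  0.93629872
 -0.39918176]
```

Request:
jog_arm(series=[[0.085,-0.01,0.04,0,0,0,0],[0.085,-0.01,0.04,0,0,0,0],[0.085,-0.01,0.04,0,0,0,0],[0.085,0,0,0,0,0,0],[0.085,0,0,0,0,0,0]])

```text
time: 2.53
tool_pos: [564.8, 239.7, 227.4]
tcp_rot: [0.706, 0.708, -0.0, -0.0]
force: [0.6, -0.6, -0.0]
finger_gap: 85.2
gripper_force: 0.0
```

```bash
python3 snap.py w2; python3 -c "
import cv2,numpy as np
cv2.imwrite('pics/w12.png',cv2.resize(np.hstack([cv2.imread('pics/w1.png'),cv2.imread('pics/w2.png')]),(800,300)))"
```

```text
2.5833 [565.89276207 236.64734639 227.36625157] [-0.37140213  0.64089925 -0.17871486  1.56722574  0.13305544  0.94637811
 -0.59381659]
```

View pics/w12.png

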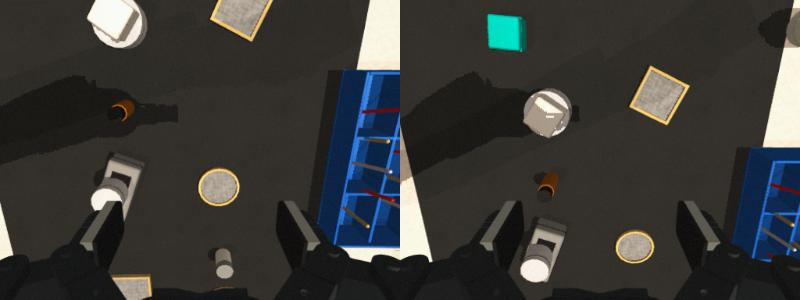

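The wrist views show the square box on its tin at about (697,143) and the square tray at about (332,122) in full-size w2 pixels. I'll rectify these onto horizontal planes.

```bash
cat >> h.py <<'E'
import pickle
def load(n): return pickle.load(open(n+'.pkl','rb'))
def ortho(c,cx,cy,z,half=65,n=260):
    # image right=+x, up=+y
    xs=cx-half+(np.arange(n)+.5)*2*half/n; ys=cy+half-(np.arange(n)+.5)*2*half/n
    X,Y=np.meshgrid(xs,ys); T=np.linalg.inv(np.array(c['world_from_camera']))
    q=np.stack([X,Y,np.full_like(X,z)],-1)@T[:3,:3].T+T[:3,3]
    u=np.stack([q[...,0],-q[...,1]],-1)/-q[...,2:]; u=u*(1+c['k1']*(u**2).sum(-1,keepdims=True)); K=np.array(c['camera_matrix'])
    return cv2.remap(c['image'],(u[...,0]*K[0,0]+K[0,2]).astype('f4'),(u[...,1]*K[1,1]+K[1,2]).astype('f4'),cv2.INTER_LINEAR)
def grid(im,half=65):
    im=im.copy();n=im.shape[0];m=n//2
    for d in (20,):
        for k in range(-3,4):
            p=int(m+k*d*n/(2*half)); cv2.line(im,(p,0),(p,n),(255,0,255) if k==0 else (90,60,90),1); cv2.line(im,(0,p),(n,p),(255,0,255) if k==0 else (90,60,90),1)
    return im
E
python3 - <<'E'
from h import *
np.set_printoptions(precision=1,suppress=True)
w2=load('w2');w1=load('w1')
c=read_camera('wrist'); T=np.eye(4);T[:3,:3]=R.from_quat([.7071,.7071,0,0]).as_matrix();T[:3,3]=[625.026,.026,198.417]
w0=dict(image=cv2.imread('pics/wrist0.png'),camera_matrix=c['camera_matrix'],k1=c['k1'],world_from_camera=T@np.array(c['mount']))
pickle.dump(w0,open('w0.pkl','wb'))
def wood(c):
    h=cv2.cvtColor(c['image'],cv2.COLOR_BGR2HSV); return cv2.inRange(h,(12,70,120),(28,255,255))
for n,c in(('w0',w0),('w1',w1),('w2',w2)):
    cs,_=cv2.findContours(wood(c),cv2.RETR_EXTERNAL,cv2.CHAIN_APPROX_NONE)
    for k in cs:
        x,y,w,h=cv2.boundingRect(k)
        if w<25 or h<25 or x<2 or y<2 or x+w>510 or y+h>382: continue
        P=np.array([at(c,p[0]+0.0,8)[:2] for p in k],'f4')
        (ctr,sz,a)=cv2.minAreaRect(P); print(n,(x,y,w,h),np.array(ctr),np.array(sz),round(a,1),P.shape)
t=[(w2,488,244,72),(w1,488,244,72),(w0,465,8,72),(w1,475,10,36),(w2,488,244,36),(w0,475,10,36)]
I=[grid(ortho(a[0],*a[1:])) for a in t]
cv2.imwrite('pics/or.png',np.vstack([np.hstack(I[:3]),np.hstack(I[3:])]))
E
```

```text
w0 (241, 312, 68, 57) [ 649.5 -251.9] [88.2 89.2] 21.4 (175, 2)
w0 (228, 118, 62, 63) [627.8   4.8] [66.6 68.2] 0.0 (176, 2)
w1 (143, 354, 51, 26) [ 469.9 -202.8] [71.7 46.3] 0.2 (143, 2)
w1 (254, 215, 53, 49) [627.    4.7] [66.8 68.2] 0.4 (142, 2)
w2 (276, 296, 50, 41) [627.2   4.3] [67.8 66.5] 0.5 (128, 2)
w2 (294, 84, 77, 76) [650.3 269.6] [65.3 65.2] 64.6 (201, 2)
```

View pics/or.png

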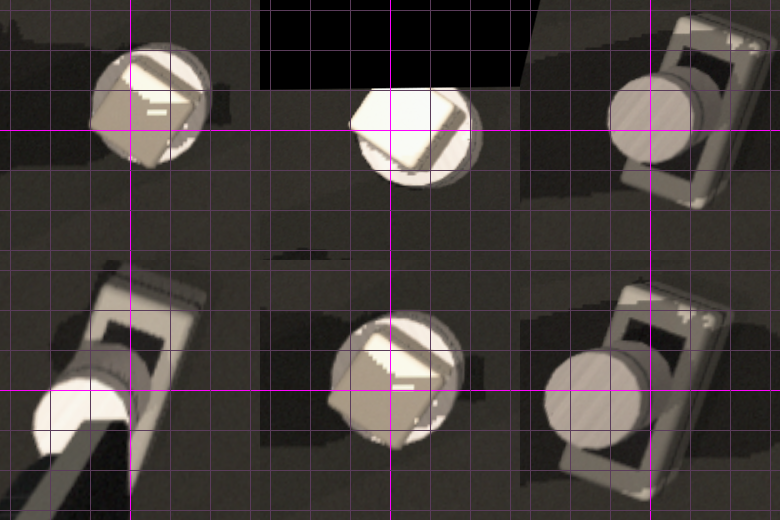

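Both views agree at z=72. The box centre is about (494.5,251) with sides at -37°, and the square tray is at (650.3,269.6) with sides at -25°. I'll grasp the box now.

Request:
jog_arm(series=[[0.085,-0.0141,0.0022,-0.01,0,0,-7],[0.085,-0.0141,0.0022,-0.02,0,0,-7],[0.085,-0.0141,0.0022,-0.02,0,0,-7],[0.085,-0.0141,0.0022,-0.02,0,0,-7],[0.085,-0.0141,0.0022,-0.02,0,0,-7]], force=40)

```text
time: 3.05
tool_pos: [496.1, 245.6, 137.3]
tcp_rot: [0.89, 0.457, 0.0, 0.001]
force: [-0.3, 0.5, 0.4]
finger_gap: 85.0
gripper_force: 0.0
```

Request:
jog_arm(series=[[0.085,0,0,-0.02,0,0,-2],[0.085,0,0,0,0,0,0],[0.085,0,0,0,0,0,0]])

```text
time: 3.3
tool_pos: [495.9, 246.4, 117.5]
tcp_rot: [0.895, 0.445, -0.001, 0.001]
force: [-0.7, 1.1, 0.7]
finger_gap: 84.8
gripper_force: 0.0
```

```bash
python3 snap.py w3
python3 - <<'E'
from h import *
c=load('w3'); a=grid(ortho(c,494.5,251,72,65,390)); cv2.imwrite('pics/w3o.png',np.hstack([cv2.resize(c['image'],(400,390)),a]))
E
```

```text
3.35 [496.82584416 247.13488921 118.43060396] [-0.55238382  0.70809072  0.01134926  1.86335707 -0.01108376  0.56929772
 -1.18207452]
```

View pics/w3o.png

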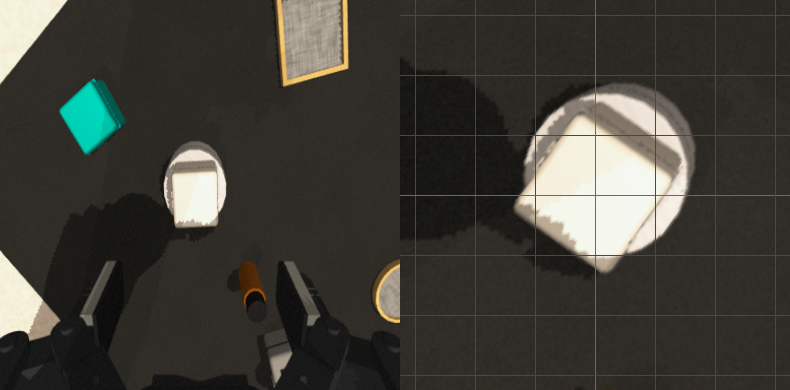

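The box shows square to the fingers, with its centre at about (494.3,251.7). I'll correct by (-2.5,+4.5) mm and descend.

Request:
jog_arm(series=[[0.085,-0.0025,0.0045,-0.02,0,0,0],[0.085,0,0,-0.02,0,0,0],[0.085,0,0,-0.02,0,0,0],[0.085,0,0,-0.014,0,0,0],[0.085,0,0,0,0,0,0]])

```text
time: 3.77
tool_pos: [493.0, 252.1, 42.8]
tcp_rot: [0.895, 0.446, -0.001, 0.0]
force: [0.2, -0.1, -0.5]
finger_gap: 85.0
gripper_force: 0.0
```

Request:
jog_arm(series=[[0.085,0,0,0,0,0,0],[0.02,0,0,0,0,0,0],[0.02,0,0,0,0,0,0],[0.02,0,0,0,0,0,0],[0.02,0,0,0,0,0,0]])

```text
time: 4.18
tool_pos: [493.2, 253.6, 44.8]
tcp_rot: [0.895, 0.446, 0.001, -0.0]
force: [0.6, 0.6, -0.4]
finger_gap: 38.2
gripper_force: 0.0
```

Request:
jog_arm(series=[[0.02,0,0,0,0,0,0],[0.02,0,0,0,0,0,0],[0.02,0,0,0,0,0,0]])

```text
time: 4.43
tool_pos: [492.6, 253.4, 44.0]
tcp_rot: [0.895, 0.446, 0.0, 0.0]
force: [0.6, -0.3, -0.1]
finger_gap: 20.2
gripper_force: 0.0
```

The fingers closed to 20 mm without gripping, so I'll look.

```bash
python3 - <<'E'
from h import *
print(bot.state()['finger_gap'],bot.state()['gripper_force'])
I=[]
for n in('scene','side'):
    c=cam(n); u=proj(c,[494,252,60]).astype(int); print(u)
    x0,y0=max(0,min(512-120,u[0]-60)),max(0,min(384-120,u[1]-60)); I.append(cv2.resize(c['image'][y0:y0+120,x0:x0+120],(390,390)))
cv2.imwrite('pics/chk.png',np.hstack(I))
E
python3 snap.py w4
```

```text
20.15712465565862 0.0
[360 186]
[252 273]
4.5833 [492.51777138 253.39795322  43.84082544] [-0.56207222  0.83044095  0.00616318  1.90568755 -0.01144306  0.40554095
 -1.19308347]
```

View pics/chk.png

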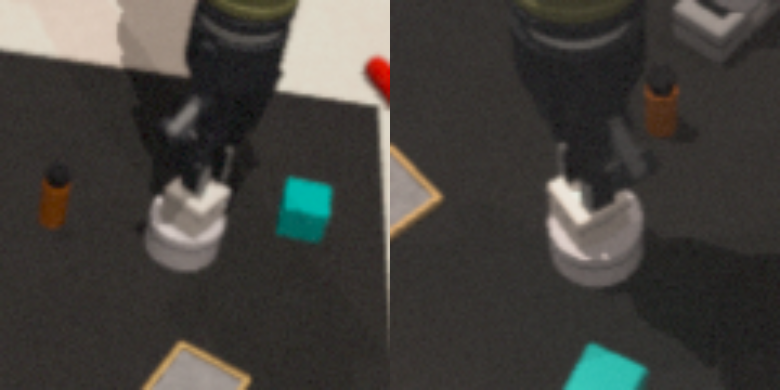

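View pics/w4.png

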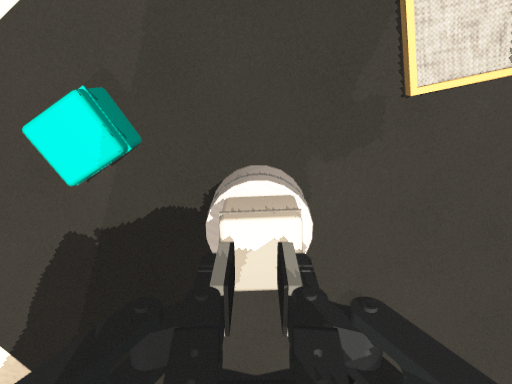

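Run:
```python
from h import *
np.set_printoptions(precision=1,suppress=True)
for n in('w3','w4'):
    c=load(n);T=c['world_from_camera'];print(n,np.array(c['camera_matrix'])[0,0],T[:3,3])
    k=np.deg2rad(-37);e=np.array([np.cos(k),np.sin(k),0]);f=np.array([-e[1],e[0],0])
    for z in(36,72): print(z,[proj(c,np.array([494.3,251.7,z])+20*a*e+20*b*f) for a,b in((-1,1),(1,1),(1,-1),(-1,-1))])
    tp=T@np.linalg.inv(np.array(read_camera('wrist')['mount']))@[0,0,0,1];print('tcp',tp,proj(c,tp[:3]))
    for h in(0,19,40): print('tips',h,[proj(c,tp[:3]+[0,0,h]+10*s*e+11*u*f) for s in(-1,1) for u in(-1,1)])
```

```text
w3 343.91169297684644 [546.  313.6 294.3]
36 [array([224.4, 155.5]), array([276.5, 155.4]), array([275.6, 204. ]), array([226. , 204.1])]
72 [array([219.8, 167.9]), array([279.6, 167.8]), array([278.4, 222.5]), array([221.8, 222.6])]
tcp [495.9 246.4 117.5   1. ] [256.6 228.9]
tips 0 [array([239.2, 246.3]), array([238.6, 210.9]), array([274. , 246.3]), array([274.6, 210.8])]
tips 19 [array([237.6, 263.7]), array([236.8, 225.3]), array([275.8, 263.7]), array([276.6, 225.3])]
tips 40 [array([235.4, 287.6]), array([234.3, 245.2]), array([278.4, 287.5]), array([279.3, 245.2])]
w4 343.91169297684644 [542.4 320.3 220.9]
36 [array([225.7, 191.3]), array([296.1, 191.4]), array([293.6, 253.8]), array([227.5, 253.8])]
72 [array([219.4, 216.3]), array([304.6, 216.4]), array([301. , 289.3]), array([222. , 289.2])]
tcp [492.5 253.4  43.9   1. ] [256.6 228.9]
tips 0 [array([239.2, 246.3]), array([238.6, 210.8]), array([273.9, 246.3]), array([274.6, 210.9])]
tips 19 [array([237.5, 263.6]), array([236.8, 225.2]), array([275.8, 263.7]), array([276.6, 225.2])]
tips 40 [array([235.2, 287.4]), array([234.3, 245. ]), array([278.2, 287.4]), array([279.3, 245. ])]
```

Run:
```python
from h import *
np.set_printoptions(precision=1,suppress=True)
I=[]
for n,b in(('scene',(230,120)),('side',(195,70))):
    c=read_camera(n)
    im=cv2.resize(cv2.imread(f'pics/{n}0.png')[b[1]:b[1]+70,b[0]:b[0]+90],None,fx=4.4,fy=4.4,interpolation=cv2.INTER_CUBIC)
    for h,col in((0,(0,0,255)),(13,(0,255,0)),(50,(255,255,0))):
        for s in(-1,0,1):
            u=(proj(c,[625+s*42.5,0,198.4+h])-b)*4.4; cv2.circle(im,(int(u[0]),int(u[1])),3,col,-1)
    I.append(im)
cv2.imwrite('pics/tips.png',np.hstack(I))
```

```text
(no output)
```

View pics/tips.png

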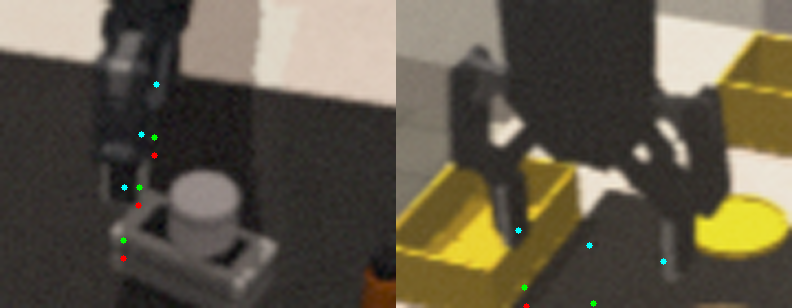

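The box lies exactly where measured, with its top at z=72. The pads closed above it, because the real fingertips sit about 35–40 mm behind the reported TCP (the side view shows this too). I'll open, go 25 mm lower and try again.

Request:
jog_arm(series=[[0.085,0.0015,-0.0015,0,0,0,0],[0.085,0,0,0,0,0,0],[0.085,0,0,0,0,0,0],[0.085,0,0,-0.013,0,0,0],[0.085,0,0,-0.012,0,0,0]])

```text
time: 5.2
tool_pos: [494.7, 252.2, 18.9]
tcp_rot: [0.895, 0.446, 0.001, -0.0]
force: [0.1, -0.4, -0.8]
finger_gap: 79.0
gripper_force: 0.0
```

Request:
jog_arm(series=[[0.085,0,0,0,0,0,0],[0.02,0,0,0,0,0,0],[0.02,0,0,0,0,0,0],[0.02,0,0,0,0,0,0],[0.02,0,0,0,0,0,0]])

```text
time: 5.62
tool_pos: [494.5, 252.1, 19.5]
tcp_rot: [0.895, 0.446, 0.001, 0.0]
force: [-2.9, -2.7, 12.9]
finger_gap: 39.6
gripper_force: 37.9
```

Request:
jog_arm(series=[[0.02,0,0,0,0,0,0],[0.02,0,0,0,0,0,0],[0.02,0,0,0,0,0,0]])

```text
time: 5.87
tool_pos: [494.5, 252.1, 19.6]
tcp_rot: [0.895, 0.446, 0.001, 0.0]
force: [-1.3, -0.5, 6.2]
finger_gap: 39.4
gripper_force: 40.5
```

```bash
python3 snap.py w5
```

```text
5.9167 [494.51177615 252.1014749   19.56894668] [-0.55730438  0.87326754  0.00459422  1.91024953 -0.00970296  0.35686723
 -1.19105483]
```

View pics/w5.png

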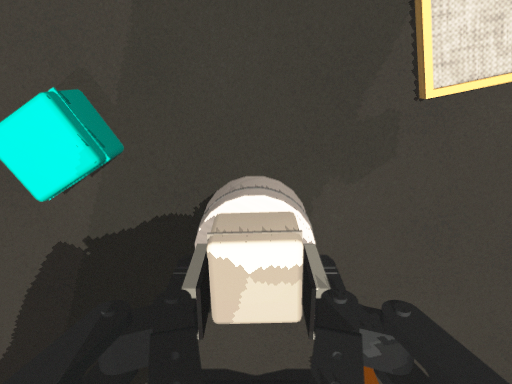

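The box is gripped (gap 39.4 mm, 40 N). I'll lift it and carry it to the square tray: total shift (+156,+17.5), turn +11.6°.

Request:
jog_arm(series=[[0.02,0,0,0.01,0,0,0],[0.02,0,0,0.02,0,0,0],[0.02,0,0,0.02,0,0,0],[0.02,0.015,0.002,0.01,0,0,2],[0.02,0.025,0.003,0,0,0,3]])

```text
time: 6.33
tool_pos: [532.7, 257.6, 81.6]
tcp_rot: [0.874, 0.487, -0.0, -0.0]
force: [0.8, 0.2, -0.8]
finger_gap: 39.4
gripper_force: 40.0
```

Request:
jog_arm(series=[[0.02,0.03,0.0035,0,0,0,3],[0.02,0.03,0.0035,0,0,0,3.6],[0.02,0.03,0.003,0,0,0,0],[0.02,0.026,0.0025,0,0,0,0],[0.02,0,0,0,0,0,0]])

```text
time: 6.75
tool_pos: [656.1, 268.2, 79.5]
tcp_rot: [0.846, 0.533, 0.003, 0.002]
force: [2.0, 0.1, -1.4]
finger_gap: 39.1
gripper_force: 40.1
```

Request:
jog_arm(series=[[0.02,0,0,0,0,0,0],[0.02,0,0,0,0,0,0]])

```text
time: 6.92
tool_pos: [648.5, 269.2, 78.5]
tcp_rot: [0.845, 0.534, -0.001, -0.0]
force: [-0.3, 0.0, -0.9]
finger_gap: 39.0
gripper_force: 40.1
```

```bash
python3 snap.py w6
cat > tray.py <<'E'
import sys
from h import *
np.set_printoptions(precision=1,suppress=True)
def trays(c,z=8):
    h=cv2.cvtColor(c['image'],cv2.COLOR_BGR2HSV); m=cv2.inRange(h,(12,70,120),(28,255,255)); out=[]
    for k in cv2.findContours(m,cv2.RETR_EXTERNAL,cv2.CHAIN_APPROX_NONE)[0]:
        x,y,w,hh=cv2.boundingRect(k)
        if w<25 or hh<20: continue
        P=np.array([at(c,p[0],z)[:2] for p in k],'f4'); r=cv2.minAreaRect(P)
        print((x,y,w,hh),np.array(r[0]),np.array(r[1]),round(r[2],1))
if __name__=='__main__': trays(load(sys.argv[1]))
E
python3 tray.py w6
```

```text
6.9667 [648.13969894 269.45535013  78.65193596] [-0.42954201  0.93064414 -0.06139324  1.40032075  0.06676719  0.81506738
 -0.95463126]
(214, 146, 89, 82) [649.9 269.4] [64.7 64.7] 64.6
```

Request:
jog_arm(series=[[0.02,0.002,0,-0.03,0,0,0],[0.02,0,0,-0.03,0,0,0],[0.02,0,0,-0.02,0,0,0],[0.02,0,0,-0.005,0,0,0],[0.02,0,0,0,0,0,0]])

```text
time: 7.38
tool_pos: [649.5, 269.1, -7.7]
tcp_rot: [0.845, 0.535, -0.002, -0.0]
force: [0.1, 0.6, 0.4]
finger_gap: 39.2
gripper_force: 40.1
```

Request:
jog_arm(series=[[0.02,0,0,-0.002,0,0,0],[0.02,0,0,-0.002,0,0,0],[0.02,0,0,-0.001,0,0,0],[0.02,0,0,0,0,0,0]])

```text
time: 7.72
tool_pos: [652.7, 269.7, -10.0]
tcp_rot: [0.845, 0.534, 0.001, 0.0]
force: [0.3, 0.0, -0.4]
finger_gap: 38.7
gripper_force: 40.1
```

Request:
jog_arm(series=[[0.02,0,0,-0.001,0,0,0],[0.02,0,0,-0.001,0,0,0],[0.02,0,0,0,0,0,0]])

```text
time: 7.97
tool_pos: [652.5, 269.5, -12.3]
tcp_rot: [0.845, 0.534, 0.0, 0.0]
force: [-0.3, -0.4, 3.3]
finger_gap: 39.4
gripper_force: 40.5
```

Request:
jog_arm(series=[[0.02,0,0,-0.001,0,0,0],[0.02,0,0,0,0,0,0]])

```text
time: 8.13
tool_pos: [652.5, 269.6, -12.4]
tcp_rot: [0.845, 0.534, 0.0, 0.0]
force: [-2.8, -0.9, 10.6]
finger_gap: 39.1
gripper_force: 41.2
```

It touched down at the expected height (-12.4). I'll release and rise.

Request:
jog_arm(series=[[0.045,0,0,0,0,0,0],[0.06,0,0,0,0,0,0],[0.085,0,0,0,0,0,0],[0.085,0,0,0,0,0,0],[0.085,0,0,0.02,0,0,0]])

```text
time: 8.55
tool_pos: [648.6, 268.0, 1.9]
tcp_rot: [0.845, 0.534, -0.004, -0.001]
force: [-1.3, -1.1, -0.7]
finger_gap: 85.0
gripper_force: 0.0
```

Request:
jog_arm(series=[[0.085,0,0,0.04,0,0,0],[0.085,-0.03,-0.02,0.04,0,0,5],[0.085,-0.03,-0.02,0.04,0,0,5],[0.085,-0.03,-0.02,0,0,0,5],[0.085,0,0,0,0,0,0]])

```text
time: 8.97
tool_pos: [566.8, 211.6, 108.0]
tcp_rot: [0.768, 0.641, -0.007, -0.001]
force: [-2.9, -0.7, -2.1]
finger_gap: 85.2
gripper_force: 0.0
```

Request:
jog_arm(series=[[0.085,0,0,0,0,0,0],[0.085,0,0,0,0,0,0]])

```text
time: 9.13
tool_pos: [576.2, 218.7, 107.9]
tcp_rot: [0.769, 0.64, 0.001, 0.0]
force: [0.3, 0.5, 0.3]
finger_gap: 84.9
gripper_force: 0.0
```

```bash
python3 snap.py w7; python3 tray.py w7
python3 - <<'E'
from h import *
c=load('w7'); a=grid(ortho(c,487,244,36,65,390)); b=grid(ortho(c,650,269.5,40,65,390)); cv2.imwrite('pics/w7o.png',np.hstack([b,a]))
E
```

```text
9.1833 [576.75001289 219.25184452 107.70818593] [-0.36140364  0.79013857 -0.1368527   1.67544233  0.15338292  0.68478871
 -0.75894765]
(310, 337, 62, 33) [623.8  27.4] [64.5 31.1] 8.7
(158, 287, 26, 28) [480.7 115.7] [26.2 25.7] 32.1
(287, 45, 106, 106) [650.4 269.7] [65.2 65.4] 64.6
```

View pics/w7o.png

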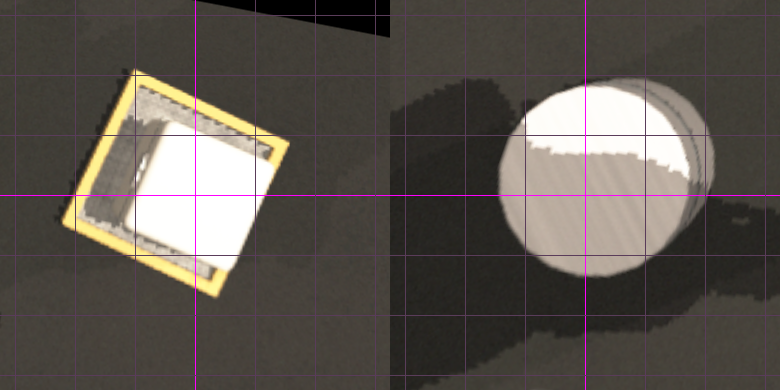

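The box sits in its tray about 2 mm off centre. The large tin is centred at (490.3,248.7) and measures 64 mm across at z=36, so the height is confirmed.

Request:
jog_arm(series=[[0.085,-0.029,0.01,0,0,0,0],[0.085,-0.029,0.01,-0.01,0,0,0],[0.085,-0.0285,0.0095,-0.02,0,0,0],[0.085,0,0,0,0,0,0],[0.085,0,0,0,0,0,0]], force=60)

```text
time: 9.6
tool_pos: [487.5, 249.8, 76.4]
tcp_rot: [0.767, 0.642, -0.001, -0.001]
force: [1.2, 0.3, -0.1]
finger_gap: 84.8
gripper_force: 0.0
```

Request:
jog_arm(series=[[0.085,0,0,0,0,0,0],[0.085,0,0,0,0,0,0]])

```text
time: 9.77
tool_pos: [491.5, 248.1, 78.0]
tcp_rot: [0.769, 0.64, 0.001, 0.001]
force: [0.3, 0.1, -0.2]
finger_gap: 84.9
gripper_force: 0.0
```

```bash
cat > disc.py <<'E'
import sys
from h import *
# circle fit of a bright tin top at height z near x,y : argv name x y z r
n=sys.argv[1];x,y,z,r=map(float,sys.argv[2:6]); c=load(n)
g=cv2.cvtColor(ortho(c,x,y,z,60,480),cv2.COLOR_BGR2GRAY); g=cv2.GaussianBlur(g,(5,5),0)
H=cv2.HoughCircles(g,cv2.HOUGH_GRADIENT,1,20,param1=60,param2=12,minRadius=int(4*(r-3)),maxRadius=int(4*(r+3)))
for a in H[0][:3]: print('disc',x-60+a[0]/4,y+60-a[1]/4,'r',a[2]/4)
E
python3 snap.py w8; python3 disc.py w8 490 248 36 32; python3 disc.py w7 490 248 36 32
```

```text
9.8167 [491.40878499 247.89486689  78.04936741] [-0.4899698   0.76810653 -0.10318377  1.90060471  0.15796374  0.47809592
 -0.88797863]
disc 490.375 248.375 r 31.7
disc 488.875 254.875 r 33.2
disc 493.875 255.625 r 31.45
disc 490.125 248.625 r 31.825
disc 494.625 251.125 r 30.975
disc 501.375 253.625 r 29.4
```

Both views give the centre at (490.3,248.5). I'll correct by (-1,+0.5) mm and descend to TCP z=-20.

Request:
jog_arm(series=[[0.085,-0.001,0.0005,-0.03,0,0,0],[0.085,0,0,-0.03,0,0,0],[0.085,0,0,-0.02,0,0,0],[0.085,0,0,-0.018,0,0,0],[0.085,0,0,0,0,0,0]])

```text
time: 10.23
tool_pos: [487.6, 247.2, -23.0]
tcp_rot: [0.769, 0.64, -0.002, -0.0]
force: [0.1, -0.4, 0.3]
finger_gap: 85.3
gripper_force: 0.0
```

Request:
jog_arm(series=[[0.085,0,0,0,0,0,0],[0.045,0,0,0,0,0,0],[0.045,0,0,0,0,0,0],[0.045,0,0,0,0,0,0],[0.045,0,0,0,0,0,0]])

```text
time: 10.65
tool_pos: [489.8, 248.9, -18.2]
tcp_rot: [0.768, 0.64, 0.002, 0.001]
force: [-0.1, -1.1, 5.3]
finger_gap: 61.8
gripper_force: 65.0
```

Request:
jog_arm(series=[[0.045,0,0,0,0,0,0],[0.045,0,0,0,0,0,0]])

```text
time: 10.82
tool_pos: [489.9, 248.8, -18.2]
tcp_rot: [0.768, 0.64, 0.002, 0.001]
force: [0.3, -1.2, 6.2]
finger_gap: 62.0
gripper_force: 65.0
```

Gripped. I'll lift and carry toward the large round tray.

Request:
jog_arm(series=[[0.045,0,0,0.01,0,0,0],[0.045,0,0,0.02,0,0,0],[0.045,0,0,0.03,0,0,0],[0.045,0,0,0.03,0,0,0],[0.045,0.015,-0.01,0.02,0,0,0]])

```text
time: 11.23
tool_pos: [500.3, 241.8, 93.1]
tcp_rot: [0.766, 0.642, 0.001, -0.002]
force: [0.6, 0.8, -2.5]
finger_gap: 62.0
gripper_force: 66.1
```

Request:
jog_arm(series=[[0.045,0.025,-0.02,0,0,0,0],[0.045,0.03,-0.03,0,0,0,0],[0.045,0.03,-0.035,0,0,0,0],[0.045,0.02,-0.035,0,0,0,0],[0.045,0.01,-0.035,0,0,0,0]])

```text
time: 11.65
tool_pos: [617.9, 85.3, 91.3]
tcp_rot: [0.769, 0.64, 0.002, 0.001]
force: [0.3, 0.3, -2.0]
finger_gap: 61.9
gripper_force: 66.2
```

Request:
jog_arm(series=[[0.045,0.005,-0.035,0,0,0,0],[0.045,0.005,-0.035,0,0,0,0],[0.045,0.005,-0.035,0,0,0,0],[0.045,0.005,-0.035,0,0,0,0],[0.045,0.005,-0.035,0,0,0,0]])

```text
time: 12.07
tool_pos: [639.3, -89.7, 90.9]
tcp_rot: [0.768, 0.64, -0.0, 0.0]
force: [1.0, 0.6, -2.2]
finger_gap: 61.9
gripper_force: 66.2
```

Request:
jog_arm(series=[[0.045,0.002,-0.035,0,0,0,0],[0.045,0,-0.035,0,0,0,0],[0.045,0,-0.025,0,0,0,0],[0.045,0,0,0,0,0,0],[0.045,0,0,0,0,0,0]])

```text
time: 12.48
tool_pos: [640.6, -186.2, 90.5]
tcp_rot: [0.77, 0.638, -0.001, 0.001]
force: [-0.6, 1.1, -1.8]
finger_gap: 61.9
gripper_force: 66.2
```

Request:
jog_arm(series=[[0.045,0,0,0,0,0,0],[0.045,0,0,0,0,0,0]])

```text
time: 12.65
tool_pos: [641.9, -180.3, 90.3]
tcp_rot: [0.767, 0.641, 0.001, -0.001]
force: [0.0, 0.8, -2.1]
finger_gap: 61.7
gripper_force: 66.2
```

```bash
python3 snap.py w9; python3 tray.py w9
```

```text
12.7 [ 641.932178   -180.31621477   90.20452082] [ 0.32449392  0.87722325 -0.23023874  1.51635063  0.25089856  0.77709753
 -0.18375646]
(1, 211, 126, 110) [ 469.2 -225. ] [79.  93.8] 2.1
(481, 185, 31, 152) [ 829.1 -287.9] [ 22.3 145. ] 0.9
```

Run:
```python
from tray import *
for n in('scene','side'):
    c=read_camera(n); c['image']=cv2.imread(f'pics/{n}0.png'); print(n); 
    h=cv2.cvtColor(c['image'],cv2.COLOR_BGR2HSV); m=cv2.inRange(h,(10,50,100),(28,255,255))
    for k in cv2.findContours(m,cv2.RETR_EXTERNAL,cv2.CHAIN_APPROX_NONE)[0]:
        x,y,w,hh=cv2.boundingRect(k)
        if w<18 or hh<15: continue
        P=np.array([at(c,p[0],8)[:2] for p in k],'f4'); r=cv2.minAreaRect(P)
        if r[0][0]>720 or r[0][0]<420 or abs(r[0][1])>330: continue
        print((x,y,w,hh),np.array(r[0]),np.array(r[1]),round(r[2],1))
```

```text
scene
(343, 231, 34, 29) [652.2 268.2] [67.9 72.2] 65.0
(248, 211, 27, 22) [630.5   3.9] [70.2 73.1] 86.3
(152, 199, 33, 26) [ 651.2 -250.2] [91.7 89.4] 13.0
(168, 157, 47, 24) [ 472.5 -240.6] [ 85.5 128.7] 2.2
side
(169, 257, 39, 34) [648.8 271.3] [66.4 68.9] 65.1
(231, 191, 25, 20) [625.2   6.6] [72.7 68. ] 78.5
(304, 147, 33, 30) [ 468.1 -238.3] [ 78.9 134.5] 2.1
(255, 139, 28, 18) [ 646. -248.] [88.9 92.5] 20.4
```

Three views put the large round tray at (648.7,-250.5). I'll move (+6.8,-70) and then lower.

Request:
jog_arm(series=[[0.045,0.003,-0.025,0,0,0,0],[0.045,0.002,-0.025,0,0,0,0],[0.045,0.002,-0.02,0,0,0,0],[0.045,0,0,0,0,0,0],[0.045,0,0,0,0,0,0]])

```text
time: 13.22
tool_pos: [648.3, -254.3, 89.6]
tcp_rot: [0.769, 0.639, -0.0, 0.0]
force: [0.3, 0.2, -2.2]
finger_gap: 62.2
gripper_force: 66.2
```

Request:
jog_arm(series=[[0.045,0,0,-0.02,0,0,0],[0.045,0,0,-0.02,0,0,0],[0.045,0,0,-0.01,0,0,0],[0.045,0,0,0,0,0,0],[0.045,0,0,0,0,0,0]])

```text
time: 13.63
tool_pos: [648.7, -251.3, 39.5]
tcp_rot: [0.768, 0.641, -0.0, -0.001]
force: [-0.5, -0.1, -2.4]
finger_gap: 62.0
gripper_force: 66.2
```

```bash
python3 snap.py w10; python3 tray.py w10; python3 -c "
from h import *
s=cam('side');u=proj(s,[649,-250,20]).astype(int);w=cv2.imread('pics/w10.png')
cv2.imwrite('pics/w10b.png',np.hstack([cv2.resize(w,(400,300)),cv2.resize(s['image'][u[1]-40:u[1]+40,u[0]-53:u[0]+53],(400,300))]))"
```

```text
13.6833 [ 649.51777849 -251.86472855   40.4877007 ] [ 0.41606314  0.97790058 -0.22802541  1.4345158   0.2749674   0.75941436
 -0.09501753]
(294, 332, 46, 38) [ 671.  -371.2] [44.7 11.6] 34.8
(285, 153, 34, 75) [ 684.2 -243.5] [11.2 54.4] 12.6
(188, 139, 136, 91) [ 651.2 -236. ] [60.2 88. ] 79.8
(0, 135, 81, 187) [ 502.7 -251.2] [140.2  54.8] 66.5
```

View pics/w10b.png

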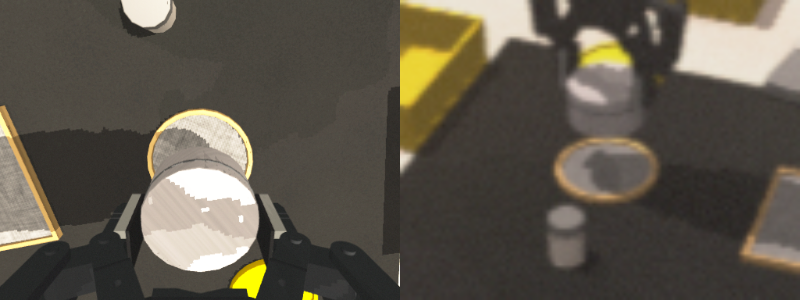

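```bash
cat > ring.py <<'E'
import sys
from h import *
from scipy.optimize import least_squares
# fit ring of known outer radius through visible wood outline: name x y r
def ring(c,x,y,r,z=8):
    h=cv2.cvtColor(c['image'],cv2.COLOR_BGR2HSV); m=cv2.inRange(h,(10,60,110),(28,255,255))
    P=np.array([at(c,(u,v),z)[:2] for v,u in np.argwhere(m)]); d=np.hypot(*(P-[x,y]).T); P=P[abs(d-r)<8]
    f=least_squares(lambda q:np.hypot(*(P-q).T)-(r-1.5),[x,y],loss='soft_l1'); return f.x,len(P),np.abs(f.fun).mean()
if __name__=='__main__': print(ring(load(sys.argv[1]),*map(float,sys.argv[2:5])))
E
python3 ring.py w10 649 -251 44; python3 ring.py w0 649 -251 44
```

```text
(array([ 649.05389767, -249.5651886 ]), 1157, np.float64(1.5471452213471288))
(array([ 649.44614518, -250.75227455]), 864, np.float64(1.9215127108389092))
```

Request:
jog_arm(series=[[0.045,0,0.0015,-0.02,0,0,0],[0.045,0,0,-0.02,0,0,0],[0.045,0,0,-0.009,0,0,0],[0.045,0,0,0,0,0,0],[0.045,0,0,-0.002,0,0,0]])

```text
time: 14.15
tool_pos: [649.5, -251.4, -10.3]
tcp_rot: [0.768, 0.64, 0.0, 0.001]
force: [-0.4, -0.5, -2.4]
finger_gap: 61.6
gripper_force: 66.2
```

Request:
jog_arm(series=[[0.045,0,0,-0.001,0,0,0],[0.045,0,0,-0.001,0,0,0],[0.045,0,0,0,0,0,0]])

```text
time: 14.4
tool_pos: [649.4, -251.4, -12.3]
tcp_rot: [0.768, 0.64, 0.0, 0.001]
force: [-0.3, 0.1, -3.1]
finger_gap: 62.2
gripper_force: 66.2
```

Request:
jog_arm(series=[[0.045,0,0.001,-0.001,0,0,0],[0.045,0,0,-0.001,0,0,0],[0.045,0,0,0,0,0,0]])

```text
time: 14.65
tool_pos: [649.2, -250.3, -14.1]
tcp_rot: [0.768, 0.64, 0.0, 0.0]
force: [-1.4, 0.1, 3.9]
finger_gap: 61.8
gripper_force: 66.7
```

Request:
jog_arm(series=[[0.045,0,0,-0.001,0,0,0],[0.045,0,0,0,0,0,0]])

```text
time: 14.82
tool_pos: [649.2, -250.3, -14.1]
tcp_rot: [0.768, 0.64, 0.0, 0.001]
force: [-4.3, 1.0, 10.0]
finger_gap: 61.8
gripper_force: 67.6
```

It touched down at the expected height. I'll release, rise and move back for a view.

Request:
jog_arm(series=[[0.065,0,0,0,0,0,0],[0.085,0,0,0,0,0,0],[0.085,0,0,0,0,0,0],[0.085,0,0,0.02,0,0,0],[0.085,0,0,0.04,0,0,0]], force=40)

```text
time: 15.23
tool_pos: [644.2, -248.8, 39.0]
tcp_rot: [0.768, 0.64, -0.003, -0.005]
force: [-0.0, 0.1, 0.0]
finger_gap: 85.0
gripper_force: 0.0
```

Request:
jog_arm(series=[[0.085,-0.01,0,0.04,0,0,0],[0.085,-0.03,0.02,0.04,0,0,5],[0.085,-0.03,0.02,0.04,0,0,5],[0.085,0,0.02,0,0,0,0],[0.085,0,0,0,0,0,0]])

```text
time: 15.65
tool_pos: [593.3, -194.2, 148.3]
tcp_rot: [0.708, 0.706, 0.002, 0.0]
force: [0.6, 1.6, -0.5]
finger_gap: 84.8
gripper_force: 0.0
```

Request:
jog_arm(series=[[0.085,0,0,0,0,0,0],[0.085,0,0,0,0,0,0]])

```text
time: 15.82
tool_pos: [592.2, -200.1, 144.9]
tcp_rot: [0.71, 0.704, -0.001, -0.0]
force: [0.2, -1.0, 0.3]
finger_gap: 85.0
gripper_force: 0.0
```

```bash
python3 snap.py w11; python3 tray.py w11; python3 disc.py w11 649 -250 40 32; python3 ring.py w11 649 -251 44
```

```text
15.8667 [ 592.02889858 -200.53674198  144.64704471] [ 0.41706382  0.76219223 -0.29975374  1.61347767  0.28655241  0.81060279
 -0.01176147]
(313, 348, 48, 25) [ 679.6 -434.7] [18.4 62. ] 65.0
(310, 308, 49, 32) [ 672.  -375.4] [62.6 17.3] 35.5
(480, 182, 32, 67) [ 826.1 -251.3] [18.2 70.1] 2.3
(269, 173, 90, 79) [ 645.1 -242.8] [87.8 71.4] 24.1
(80, 144, 97, 122) [ 469.  -241.4] [ 76.8 125.6] 1.9
disc 648.875 -250.625 r 31.525
disc 638.875 -240.625 r 34.3
disc 638.625 -233.375 r 34.025
(array([ 648.69739749, -251.04743616]), 878, np.float64(1.2574090094719377))
```

Request:
jog_arm(series=[[0.085,-0.012,0.04,0,0,0,0],[0.085,-0.012,0.04,0,0,0,0],[0.085,-0.012,0.035,0,0,0,0],[0.085,0,0,0,0,0,0],[0.085,0,0,0,0,0,0]])

```text
time: 16.28
tool_pos: [556.1, -82.4, 145.0]
tcp_rot: [0.708, 0.706, -0.0, -0.001]
force: [0.3, -1.6, 0.5]
finger_gap: 85.2
gripper_force: 0.0
```

Request:
jog_arm(series=[[0.085,-0.015,0.03,0,0,0,0],[0.085,-0.015,0.025,0,0,0,0],[0.085,0,0,0,0,0,0],[0.085,0,0,0,0,0,0],[0.085,0,0,0,0,0,0]])

```text
time: 16.7
tool_pos: [527.3, -31.8, 145.3]
tcp_rot: [0.711, 0.704, -0.0, 0.001]
force: [-0.4, -1.0, 0.4]
finger_gap: 85.0
gripper_force: 0.0
```

```bash
python3 snap.py w12; python3 disc.py w12 466 14 72 22;python3 disc.py w0 466 14 72 22; python3 ring.py w12 627 5 34
```

```text
16.75 [527.30817562 -31.94462177 145.3016305 ] [ 0.13561839  0.64663613 -0.26521613  1.91001634  0.27792236  0.61998647
 -0.31646089]
disc 464.875 13.375 r 21.8
disc 467.375 18.125 r 24.0
disc 470.875 12.875 r 24.575
disc 465.125 12.875 r 21.425
disc 470.375 16.125 r 19.525
disc 477.875 18.125 r 23.75
(array([625.24548148,   4.96422979]), 726, np.float64(1.7499134111140044))
```

The large tin is centred within 1 mm. The small tin is at (465,13.2); both views agree at z=72.

Request:
jog_arm(series=[[0.085,-0.021,0.015,-0.01,0,0,0],[0.085,-0.021,0.015,-0.02,0,0,0],[0.085,-0.0205,0.015,-0.02,0,0,0],[0.085,0,0,0,0,0,0],[0.085,0,0,0,0,0,0]])

```text
time: 17.17
tool_pos: [463.0, 14.8, 94.7]
tcp_rot: [0.71, 0.705, -0.001, -0.001]
force: [0.2, -0.0, -0.2]
finger_gap: 84.8
gripper_force: 0.0
```

Request:
jog_arm(series=[[0.085,0,0,0,0,0,0],[0.085,0,0,0,0,0,0]])

```text
time: 17.33
tool_pos: [466.0, 14.3, 96.1]
tcp_rot: [0.711, 0.704, 0.001, 0.001]
force: [0.7, 1.2, 0.1]
finger_gap: 85.1
gripper_force: 0.0
```

```bash
python3 snap.py w13; python3 disc.py w13 465 13 72 22
```

```text
17.3833 [465.8449889   14.42302515  96.14422157] [-0.01490625  0.67175839 -0.18309708  2.13236158  0.32881941  0.3607112
 -0.47713393]
disc 465.625 13.375 r 21.55
disc 466.125 18.375 r 20.175
disc 461.625 21.625 r 23.725
```

Centred. I'll descend to TCP z=19 and grip.

Request:
jog_arm(series=[[0.085,-0.0005,-0.001,-0.03,0,0,0],[0.085,0,0,-0.03,0,0,0],[0.085,0,0,-0.017,0,0,0],[0.085,0,0,0,0,0,0],[0.085,0,0,0,0,0,0]])

```text
time: 17.8
tool_pos: [463.8, 14.0, 18.5]
tcp_rot: [0.71, 0.704, -0.0, 0.0]
force: [-0.2, 0.0, 0.7]
finger_gap: 85.3
gripper_force: 0.0
```

Request:
jog_arm(series=[[0.055,0,0,0,0,0,0],[0.025,0,0,0,0,0,0],[0.025,0,0,0,0,0,0],[0.025,0,0,0,0,0,0],[0.025,0,0,0,0,0,0]])

```text
time: 18.22
tool_pos: [464.4, 14.5, 20.0]
tcp_rot: [0.71, 0.705, 0.001, 0.001]
force: [-0.5, 0.0, 8.1]
finger_gap: 42.7
gripper_force: 39.5
```

Request:
jog_arm(series=[[0.025,0,0,0,0,0,0],[0.025,0,0,0,0,0,0]])

```text
time: 18.38
tool_pos: [464.4, 14.6, 20.0]
tcp_rot: [0.71, 0.705, 0.001, 0.001]
force: [-0.1, -0.1, 7.6]
finger_gap: 42.4
gripper_force: 39.5
```

Gripped (gap 42.5 mm). I'll lift and carry to (626.7,4.7).

Request:
jog_arm(series=[[0.025,0,0,0.01,0,0,0],[0.025,0,0,0.02,0,0,0],[0.025,0,0,0.02,0,0,0],[0.025,0.015,-0.001,0.01,0,0,0],[0.025,0.025,-0.002,0,0,0,0]])

```text
time: 18.8
tool_pos: [501.9, 11.5, 81.3]
tcp_rot: [0.709, 0.705, -0.0, 0.0]
force: [0.6, -0.2, -1.2]
finger_gap: 42.7
gripper_force: 41.0
```

Request:
jog_arm(series=[[0.025,0.035,-0.002,0,0,0,0],[0.025,0.035,-0.002,0,0,0,0],[0.025,0.03,-0.002,0,0,0,0],[0.025,0.02,-0.001,0,0,0,0],[0.025,0,0,0,0,0,0]])

```text
time: 19.22
tool_pos: [628.6, 4.0, 79.5]
tcp_rot: [0.71, 0.704, 0.003, 0.002]
force: [0.8, 0.5, -1.0]
finger_gap: 42.4
gripper_force: 41.0
```

Request:
jog_arm(series=[[0.025,0,0,0,0,0,0],[0.025,0,0,0,0,0,0],[0.025,0,0,0,0,0,0]])

```text
time: 19.47
tool_pos: [621.6, 4.6, 78.7]
tcp_rot: [0.709, 0.705, -0.001, -0.001]
force: [0.2, 0.1, -0.2]
finger_gap: 42.2
gripper_force: 41.0
```

```bash
python3 snap.py w14; python3 ring.py w14 627 5 34; for i in w0 w1 w2; do python3 ring.py $i 627 5 34; done
```

```text
19.5167 [621.83484919   4.68840185  78.77206936] [ 0.05808428  0.844507   -0.25355432  1.66929027  0.30742932  0.66881223
 -0.36303878]
(array([627.17211682,   6.14028127]), 776, np.float64(1.5143850904217484))
(array([627.61655522,   4.69385932]), 847, np.float64(1.417809489832442))
(array([626.65745344,   4.59299873]), 620, np.float64(1.5774854122752011))
(array([626.71064306,   4.71674186]), 539, np.float64(1.718251198316655))
```

Tray at (627,4.8). I'll shift +5 in x and lower.

Request:
jog_arm(series=[[0.025,0.005,0,-0.03,0,0,0],[0.025,0,0,-0.03,0,0,0],[0.025,0,0,-0.02,0,0,0],[0.025,0,0,-0.006,0,0,0],[0.025,0,0,0,0,0,0]])

```text
time: 19.93
tool_pos: [626.2, 4.6, -8.8]
tcp_rot: [0.709, 0.705, -0.002, -0.001]
force: [-0.4, -0.1, -1.7]
finger_gap: 42.7
gripper_force: 41.1
```

Request:
jog_arm(series=[[0.025,0,0,-0.002,0,0,0],[0.025,0,0,-0.001,0,0,0],[0.025,0,0,0,0,0,0]])

```text
time: 20.18
tool_pos: [629.3, 4.7, -9.0]
tcp_rot: [0.71, 0.705, 0.001, 0.001]
force: [0.1, -0.0, -0.2]
finger_gap: 42.7
gripper_force: 41.1
```

Request:
jog_arm(series=[[0.025,0,0,-0.001,0,0,0],[0.025,0,0,0,0,0,0]])

```text
time: 20.35
tool_pos: [628.8, 4.6, -10.6]
tcp_rot: [0.71, 0.705, 0.0, 0.0]
force: [0.5, 0.4, -0.7]
finger_gap: 42.7
gripper_force: 41.1
```

Request:
jog_arm(series=[[0.025,-0.0015,0,-0.001,0,0,0],[0.025,0,0,-0.001,0,0,0],[0.025,0,0,0,0,0,0]])

```text
time: 20.6
tool_pos: [627.3, 4.6, -11.9]
tcp_rot: [0.71, 0.705, 0.0, 0.001]
force: [-1.9, -0.1, 8.2]
finger_gap: 42.6
gripper_force: 42.1
```

Request:
jog_arm(series=[[0.025,0,0,-0.001,0,0,0],[0.025,0,0,0,0,0,0]])

```text
time: 20.77
tool_pos: [627.3, 4.5, -12.0]
tcp_rot: [0.71, 0.705, 0.0, 0.001]
force: [-4.3, 0.1, 14.8]
finger_gap: 42.3
gripper_force: 42.8
```

It has touched down. I'll release, rise and view the oblong case.

Request:
jog_arm(series=[[0.05,0,0,0,0,0,0],[0.085,0,0,0,0,0,0],[0.085,0,0,0,0,0,0],[0.085,0,0,0,0,0,0],[0.085,0,0,0.02,0,0,0]], force=60)

```text
time: 21.18
tool_pos: [623.7, 4.4, 2.4]
tcp_rot: [0.709, 0.705, -0.003, -0.002]
force: [-0.2, -1.1, -0.1]
finger_gap: 85.1
gripper_force: 0.0
```

Request:
jog_arm(series=[[0.085,0,0,0.04,0,0,0],[0.085,-0.01,0,0.04,0,0,0],[0.085,-0.03,-0.015,0.04,0,0,0],[0.085,-0.04,-0.015,0.02,0,0,0],[0.085,0,0,0,0,0,0]])

```text
time: 21.6
tool_pos: [550.9, -24.7, 137.9]
tcp_rot: [0.711, 0.704, -0.003, -0.0]
force: [-0.7, -0.7, 1.2]
finger_gap: 85.2
gripper_force: 0.0
```

Request:
jog_arm(series=[[0.085,0,0,0,0,0,0],[0.085,0,0,0,0,0,0]])

```text
time: 21.77
tool_pos: [558.0, -20.6, 135.3]
tcp_rot: [0.71, 0.705, 0.0, 0.0]
force: [-0.3, 0.6, 0.2]
finger_gap: 85.1
gripper_force: 0.0
```

```bash
python3 snap.py w15; python3 disc.py w15 627 5 40 22; python3 -c "
from h import *
c=load('w15'); cv2.imwrite('pics/w15o.png',np.hstack([grid(ortho(c,475,10,36,65,390)),grid(ortho(c,627,5,40,65,390))]))"
```

```text
21.8167 [558.41057205 -20.1245073  134.85403421] [ 0.12169144  0.69654985 -0.28117675  1.82909137  0.29516819  0.65609342
 -0.3393688 ]
disc 625.875 4.625 r 23.2
disc 618.125 4.375 r 24.85
disc 617.125 9.875 r 24.85
```

View pics/w15o.png

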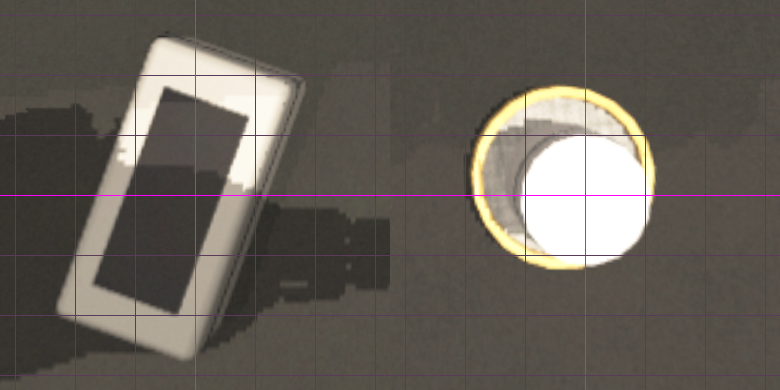

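The small tin sits well in its tray. The oblong case is centred at about (467.7,8.7) with its short axis at -20°. I'll approach it with a -20° turn.

Request:
jog_arm(series=[[0.085,-0.023,0.0072,-0.01,0,0,-5],[0.085,-0.0226,0.0072,-0.015,0,0,-5],[0.085,-0.0226,0.0072,-0.015,0,0,-5],[0.085,-0.0226,0.0072,-0.015,0,0,-5],[0.085,0,0,0,0,0,0]])

```text
time: 22.23
tool_pos: [459.8, 10.0, 77.2]
tcp_rot: [0.821, 0.571, -0.005, -0.003]
force: [-1.2, 0.5, 0.3]
finger_gap: 84.8
gripper_force: 0.0
```

Request:
jog_arm(series=[[0.085,0,0,0,0,0,0],[0.085,0,0,0,0,0,0],[0.085,0,0,0,0,0,0]])

```text
time: 22.48
tool_pos: [468.9, 8.4, 80.2]
tcp_rot: [0.821, 0.571, 0.001, 0.001]
force: [0.1, 0.2, 0.6]
finger_gap: 85.0
gripper_force: 0.0
```

```bash
python3 snap.py w16
python3 - <<'E'
from h import *
for n in('w15','w16'):
    c=load(n); g=cv2.cvtColor(ortho(c,468,9,36,60,480),cv2.COLOR_BGR2GRAY)
    # black panel: dark blob near the centre enclosed by lid
    m=cv2.inRange(g,0,int(np.percentile(g[180:300,180:300],50))+15); m=cv2.morphologyEx(m,cv2.MORPH_OPEN,np.ones((9,9)))
    k,l=cv2.connectedComponents(m); b=(l==l[240,240]).astype('uint8')
    r=cv2.minAreaRect(np.argwhere(b)[:,::-1].astype('f4')); print(n,468-60+r[0][0]/4,9+60-r[0][1]/4,np.array(r[1])/4,r[2])
print(bot.state()['tcp_rot'])
E
```

```text
22.5333 [468.76540265   8.24057397  80.39893867] [-0.04759833  0.70286525 -0.10906055  2.13690808  0.23225142  0.31003458
 -0.70846129]
w15 463.3567581176758 -1.32843017578125 [29.47800064 49.47185516] 19.79887580871582
w16 467.4173774719238 8.043601989746094 [30.11340523 69.75839996] 20.22486114501953
[8.21176642e-01 5.70672681e-01 1.15797628e-03 5.21440282e-04]
```

Request:
jog_arm(series=[[0.085,-0.001,0,-0.03,0,0,0],[0.085,0,0,-0.03,0,0,0],[0.085,0,0,-0.025,0,0,0],[0.085,0,0,-0.013,0,0,0],[0.085,0,0,0,0,0,0]])

```text
time: 22.95
tool_pos: [465.6, 8.1, -20.0]
tcp_rot: [0.821, 0.571, -0.001, -0.001]
force: [-0.1, -0.4, 1.0]
finger_gap: 84.7
gripper_force: 0.0
```

Request:
jog_arm(series=[[0.06,0,0,0,0,0,0],[0.035,0,0,0,0,0,0],[0.035,0,0,0,0,0,0],[0.035,0,0,0,0,0,0],[0.035,0,0,0,0,0,0]])

```text
time: 23.37
tool_pos: [467.0, 8.1, -16.3]
tcp_rot: [0.821, 0.571, 0.001, 0.001]
force: [-0.3, 0.6, 6.7]
finger_gap: 48.6
gripper_force: 63.0
```

Request:
jog_arm(series=[[0.035,0,0,0,0,0,0],[0.035,0,0,0,0,0,0]])

```text
time: 23.53
tool_pos: [467.0, 8.1, -16.3]
tcp_rot: [0.821, 0.571, 0.001, 0.001]
force: [0.3, -0.7, 6.0]
finger_gap: 49.1
gripper_force: 63.0
```

Gripped (gap 49 mm). I'll lift and carry to (469,-241), turning +22°.

Request:
jog_arm(series=[[0.035,0,0,0.01,0,0,0],[0.035,0,0,0.02,0,0,0],[0.035,0,0,0.03,0,0,0],[0.035,0,-0.01,0.02,0,0,0],[0.035,0,-0.02,0,0,0,3]])

```text
time: 23.95
tool_pos: [468.4, -19.4, 66.6]
tcp_rot: [0.804, 0.594, 0.004, 0.001]
force: [0.9, -1.1, -2.2]
finger_gap: 48.6
gripper_force: 62.7
```

Request:
jog_arm(series=[[0.035,0,-0.03,0,0,0,4],[0.035,0,-0.03,0,0,0,4],[0.035,0,-0.03,0,0,0,4],[0.035,0,-0.03,0,0,0,4],[0.035,0,-0.03,0,0,0,3]])

```text
time: 24.37
tool_pos: [465.4, -173.7, 63.4]
tcp_rot: [0.696, 0.718, -0.0, 0.001]
force: [0.3, 0.3, -2.1]
finger_gap: 48.6
gripper_force: 62.5
```

Request:
jog_arm(series=[[0.035,0,-0.025,0,0,0,0],[0.035,0,-0.015,0,0,0,0],[0.035,0,0,0,0,0,0],[0.035,0,0,0,0,0,0],[0.035,0,0,0,0,0,0]])

```text
time: 24.78
tool_pos: [465.8, -210.7, 62.9]
tcp_rot: [0.697, 0.717, 0.0, -0.0]
force: [0.1, 0.1, -2.5]
finger_gap: 48.6
gripper_force: 62.6
```

```bash
python3 snap.py w17; python3 tray.py w17; python3 -c "
from h import *
print(bot.state()['tcp_rot'])"
```

```text
24.8333 [ 465.90574379 -210.15981618   62.74762646] [ 0.51479796  0.77601574 -0.29650584  2.01545363  0.51970307  0.42284721
 -0.15061706]
(441, 213, 36, 63) [ 614.  -243.4] [53.1 11.9] 78.1
(434, 195, 78, 109) [ 625.  -250.2] [47.1 90.8] 1.7
[ 6.96358202e-01  7.17694267e-01  4.04372287e-04 -1.76019066e-04]
```

Request:
jog_arm(series=[[0.035,0.0035,-0.0155,0,0,0,0],[0.035,0,-0.015,0,0,0,0],[0.035,0,0,-0.02,0,0,0],[0.035,0,0,-0.02,0,0,0],[0.035,0,0,0,0,0,0]])

```text
time: 25.25
tool_pos: [467.6, -240.1, 20.0]
tcp_rot: [0.696, 0.718, -0.001, -0.002]
force: [-1.5, 0.6, -2.2]
finger_gap: 49.2
gripper_force: 62.6
```

Request:
jog_arm(series=[[0.035,0,0,0,0,0,0],[0.035,0,0,0,0,0,0]])

```text
time: 25.42
tool_pos: [469.8, -241.2, 23.0]
tcp_rot: [0.696, 0.718, 0.0, 0.0]
force: [0.3, 0.2, -2.1]
finger_gap: 48.8
gripper_force: 62.6
```

```bash
python3 snap.py w18; python3 tray.py w18; python3 -c "
from h import *
c=load('w18'); cv2.imwrite('pics/w18o.png',np.hstack([cv2.resize(c['image'],(390,390)),grid(ortho(c,469.3,-240.8,8,80,390),80)]))"
```

```text
25.4667 [ 470.11713792 -241.60576203   23.2588446 ] [ 0.54390307  0.85689247 -0.26022533  1.98062092  0.56178482  0.37291092
 -0.12925775]
(478, 198, 34, 49) [ 612.2 -238.7] [34.  5.] 71.5
(468, 183, 44, 117) [ 615.2 -256.6] [25.6 81.4] 14.8
(186, 112, 138, 59) [ 472.6 -181.4] [29.9 81.2] 69.8
```

View pics/w18o.png

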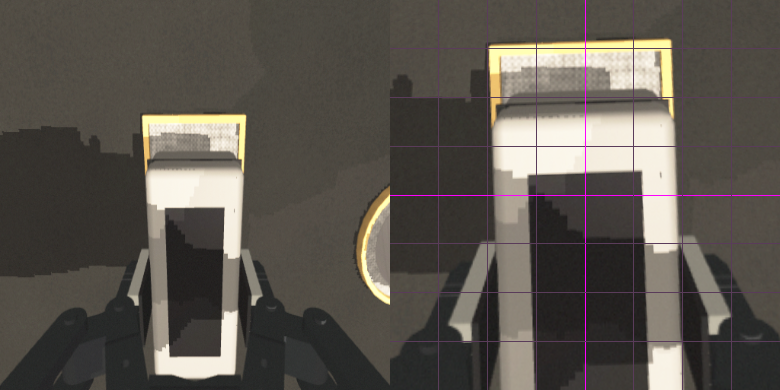

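The tray's far edge gives a centre of (469.1,-239.8). I'll correct by (-1,+1.5) mm and lower.

Request:
jog_arm(series=[[0.035,-0.001,0.0015,-0.015,0,0,0],[0.035,0,0,-0.012,0,0,0],[0.035,0,0,-0.004,0,0,0],[0.035,0,0,0,0,0,0],[0.035,0,0,-0.002,0,0,0]])

```text
time: 25.88
tool_pos: [469.0, -240.9, -9.9]
tcp_rot: [0.697, 0.717, 0.0, 0.001]
force: [-0.2, -0.5, -1.6]
finger_gap: 48.5
gripper_force: 62.8
```

Request:
jog_arm(series=[[0.035,0,0,-0.001,0,0,0],[0.035,0,0,-0.001,0,0,0],[0.035,0,0,0,0,0,0]])

```text
time: 26.13
tool_pos: [468.8, -241.1, -12.2]
tcp_rot: [0.697, 0.717, 0.0, 0.001]
force: [0.3, -0.5, -0.2]
finger_gap: 48.3
gripper_force: 62.9
```

Request:
jog_arm(series=[[0.035,0,0.001,-0.001,0,0,0],[0.035,0,0,0,0,0,0],[0.035,0,0,0,0,0,0]])

```text
time: 26.38
tool_pos: [468.7, -241.1, -12.3]
tcp_rot: [0.697, 0.717, -0.0, 0.001]
force: [-1.1, -1.8, 9.7]
finger_gap: 48.6
gripper_force: 64.1
```

It touched down. I'll release, rise and check everything.

Request:
jog_arm(series=[[0.06,0,0,0,0,0,0],[0.085,0,0,0,0,0,0],[0.085,0,0,0,0,0,0],[0.085,0,0,0,0,0,0],[0.085,0,0,0.02,0,0,0]])

```text
time: 26.8
tool_pos: [466.4, -238.7, 4.0]
tcp_rot: [0.697, 0.717, -0.001, -0.002]
force: [-0.3, -0.1, -0.9]
finger_gap: 85.1
gripper_force: 0.0
```

Request:
jog_arm(series=[[0.085,0,0,0.04,0,0,0],[0.085,0,0,0.04,0,0,0],[0.085,0.03,0.02,0.04,0,0,0],[0.085,0.03,0.03,0.03,0,0,0],[0.085,0.02,0.03,0.03,0,0,0]])

```text
time: 27.22
tool_pos: [534.6, -174.1, 169.6]
tcp_rot: [0.698, 0.716, 0.001, 0.001]
force: [1.3, 0.1, -0.9]
finger_gap: 85.0
gripper_force: 0.0
```

Request:
jog_arm(series=[[0.085,0,0,0,0,0,0],[0.085,0,0,0,0,0,0],[0.085,0,0,0,0,0,0]])

```text
time: 27.47
tool_pos: [532.2, -174.2, 167.4]
tcp_rot: [0.697, 0.717, -0.001, -0.0]
force: [-0.5, -0.3, -0.9]
finger_gap: 85.3
gripper_force: 0.0
```

```bash
python3 snap.py w19; python3 tray.py w19; python3 -c "
from h import *
c=load('w19'); s=read_camera('side')['image'][110:310,140:360]
cv2.imwrite('pics/w19o.png',np.hstack([grid(ortho(c,469,-240,40,80,390),80),cv2.resize(s,(400,390))]))"
```

```text
27.5167 [ 531.44280344 -174.83885228  166.78690474] [ 0.49134708  0.66979352 -0.43196076  1.78951496  0.38458995  0.7696797
 -0.11240449]
(322, 194, 83, 74) [ 642.3 -242.5] [88.3 71. ] 37.8
(155, 163, 77, 110) [ 468.8 -241. ] [ 75.7 126. ] 1.7
```

View pics/w19o.png

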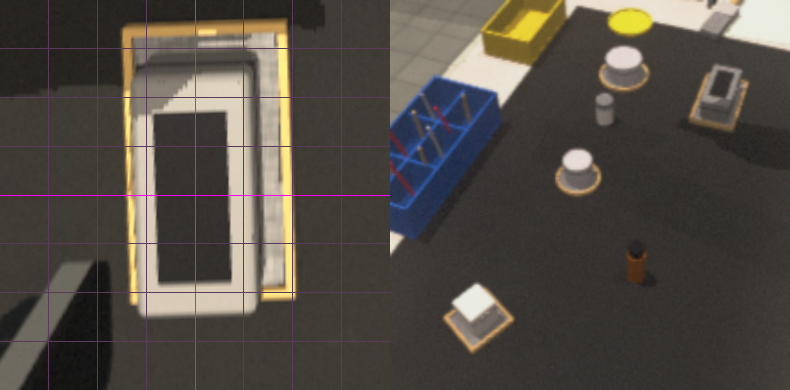

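All four cases sit in their trays. The oblong is at (468.1,-241) against its tray at (468.8,-241), and the vial and jar are standing. I'll hand in.

```bash
python3 -c "
from h import *
print(bot.sign_off())"
```

```text
the job is handed in; nothing more can be done
None
```

I set all four cases flat in their matching trays, each within about 3 mm of its tray's centre, left the vial and jar standing, and handed the job in at about 27.5 s of the 102 s limit (the hand-in returned no verdict).

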